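# Switch on the band sealer in order

### The arm

A 6-joint arm with a two-finger parallel gripper is mounted at the origin on the work surface. World frame = base frame: x ahead of the robot, y to its left, z up, the work surface at z = 0. Lengths are in mm, angles in rad, forces in N, time in s.
With the tool pointing down it reaches from about 350 to 975 mm from the base axis. Payload 7.1 kg.
Tool frame: the origin (TCP) lies at the very end of the fingers, on their centre line; the grasp point (between the pads) lies 19 mm behind it (ctrl.pinch_z is the z of the grasp point in the tool frame, in mm); z points along the fingers, y is the direction in which the jaws open and shut (so a half turn about z gives the same grasp; the last joint's range is limited). The gripper opens to 88 mm and grips with 3 to 60 N. Pads are 20 mm wide; open, the fingers measure 115 mm over their backs; the gripper's body (75 mm by 178 mm) begins 61 mm behind the grasp point.
Start: joints at [-1.146, 0.423, 1.63, -0, 1.089, -0.019], TCP at [268.373, -564.429, 222.675] pointing down, gripper open.
Joint ranges: [-3, 3], [-0.9, 2.11], [0.09, 2.58], [-1.31, 4.45], [0.11, 2.69], [-2.54, 2.54]. Speed limits (rad/s): [2.39, 2.39, 3.01, 3.14, 3.14, 3.14].

### API

Orientations are given as a rotation vector (axis times angle).
In Python, from workcell import get_obs, optics, ctrl gives the robot as it stands.
- The arm moves only by the shell command python3 -m jog 'ROWS'. ROWS is a JSON object of lists of equal length, an entry for each row: "delta_rot": the turn, a rotation vector about the tool's x, y, z in rad, a list of three; "translation": the shift along the tool's x, y, z in mm, a list of three; "hand": the opening, from -1 (shut) to 1 (fully open). In form: {"delta_rot": [[rx, ry, rz], ...], "translation": [[x, y, z], ...], "hand": [hand, ...]}. A call has 1 to 5 rows; each row is the pose to reach, as a shift and turn from the pose commanded when the call began, along the tool's axes at that moment; what a row does not reach only later rows make up. A row lasts 1/10 s, in which the tool goes at most 50 mm and 8.59 degrees, less where a joint would pass 70% of its speed; a pose out of reach is approached as far as the arm can. A call with a gripper value outside its range is refused whole. The fingers move at their own pace and stop on an object; the grip force is fixed at half the most. Time passes only in rows, so rows that repeat a pose let the fingers close. It gives the time, the measured TCP pose, the force and the opening at its end, in the units of the state.
- get_obs(): the state, without advancing time (a new reading comes with each control period).
- optics.get_image(name): name is "scene" or "top" or "wrist"; returns the picture (480x640x3 uint8, red, green, blue); there is no depth.
- optics.calibration(name): a dict with "intrinsics" (3x3 intrinsics, pixels), "cam_to_world" (4x4, takes a point from camera to world coordinates). Camera axes: x right, y up, looking along -z (the intrinsics and any distortion apply to the point x, -y, -z); pixel columns grow to the right and rows downward; lengths in mm; the calibration is good to about 2 mm. A picture is of the moment at which its call begins: read the wrist's pose just before it. calibration takes no time and is no camera call; for the wrist camera it gives the pose at the moment of the call.
- ctrl.close_job(): hands the job in, once; it reports no verdict.
The state is a dict: "t": time; "qpos": joint angles; "qvel": joint speeds; "joint_torque": joint torques, N m; "ee_pos": TCP position; "orientation": TCP orientation; "ft_force": force on the tool from outside, world axes, zero at the start; "moment": the same for the moment, N m; "width": finger opening in mm.
Only numpy, scipy, OpenCV 4.12 (cv2) and the standard library are available. Lean on these libraries where they do the work, as an engineer would, in place of code of your own. Each camera call takes 0.05 s, during which the arm holds its last target. There are 200 camera calls.

### The job

Start up the band sealer by pressing its controls with the fingertips, in this order: push the white-dotted end of the green rocker fully down, then that of the orange rocker, then that of the red rocker, so that each stays on, and last press the round blue start button fully in and let it spring back up. Do not press the red mushroom stop button, and leave the loose things standing on the machine (parts box, brass roller, two cartons) where they are; nothing is picked up.

Things in the scene. Friction and masses are not known exactly. Their poses are not given: they have to be found in the camera images.
- panel (a point): middle of the row of five controls, on the flat top of the fixed band sealer. x points across the sealer away from the robot, towards its belt; y along the row, z up. The controls stand about 75 apart, at -150, -75, 0, 75 and 150 along y, give or take 3 each; which control has which place differs each time
- sealer: cream band sealer with a blue belt, fixed. Origin on the table under the middle of its cream body, which is 180 (x) x 660 (y) x 200 tall; axes as for panel. A cream dial and a black display stand up to 18 above its top near the -y end. The belt runs along y, on the far side, 108 below the top
- green_dot (a point): white dot on the green rocker (mains): where to press, on the raised half, nearer the robot, 17 from the pivot; moves with the rocker. Two halves in a shallow V, each 24 long, 28 wide, in a black bezel 60 (panel x) x 38 x 10 tall. Off: dot 23 above the sealer's top; fully on: dotted half level, 16 above it, the other half raised
- green (a joint): angle of the green rocker, rad: 0 off (starts 0 to 0.05), 0.40 fully on, at its stop. Stiff pivot, no spring: about 3 N on the dot tips it, and it stays where it is left
- orange_dot (a point): white dot on the orange rocker (heater): where to press, on the raised half, nearer the robot, 17 from the pivot; moves with the rocker. Two halves in a shallow V, each 24 long, 28 wide, in a black bezel 60 (panel x) x 38 x 10 tall. Off: dot 23 above the sealer's top; fully on: dotted half level, 16 above it, the other half raised
- orange (a joint): angle of the orange rocker, rad: 0 off (starts 0 to 0.05), 0.40 fully on, at its stop. Stiff pivot, no spring: about 3 N on the dot tips it, and it stays where it is left
- red_dot (a point): white dot on the red rocker (fan): where to press, on the raised half, nearer the robot, 17 from the pivot; moves with the rocker. Two halves in a shallow V, each 24 long, 28 wide, in a black bezel 60 (panel x) x 38 x 10 tall. Off: dot 23 above the sealer's top; fully on: dotted half level, 16 above it, the other half raised
- red (a joint): angle of the red rocker, rad: 0 off (starts 0 to 0.05), 0.40 fully on, at its stop. Stiff pivot, no spring: about 3 N on the dot tips it, and it stays where it is left
- start_top (a point): centre of the top of the round blue start button, 30 diameter, in a grey round housing 46 diameter; its top stands 22 above the sealer's top when up
- start (a joint): how far the start button is pressed, m: 0 up, 0.006 at its stop; a spring takes 1.5 to 5 N to press it and brings it back up
- stop_top (a point): centre of the top of the red mushroom stop button, 40 diameter, on a yellow round housing 50 diameter; its top stands 31 above the sealer's top
- stop (a joint): how far the stop button is pressed, m: 0 up, 0.005 at its stop
- parts_box_mid (a point): clear plastic box of screws, 85 x 65 x 28, loose on the sealer's top near its +y end
- roller_mid (a point): spare brass roller, 30 diameter x 30 tall, standing loose on the sealer's top on the belt side of the switches
- carton_a_mid (a point): cardboard carton 70 x 110 x 45, loose on the belt
- carton_b_mid (a point): a second such carton on the belt

How it is judged:
By the outcome, as a careful person would: the job done as asked, in the order asked, and still so for the second after the job is handed in, with the robot touching nothing.
It also fails if it takes over 40 s, if anything falls off the work surface, if the arm or the gripper's body presses on something with over 40 N, if the wrist force passes 120 N, or if a joint passes its speed limit or range.

## Working session

There is one attempt and no reset: what is moved stays moved. The work goes in short steps, Python scripts to look and compute and a shell command to move; the robot and the scene stay as the last step left them, time stands still between calls to the robot, and variables do not carry over. Pictures are saved under pics/ and viewed, about 8 in all and at most 12, crops included, and the job is handed in when it is done.

```bash
mkdir -p pics; ls; python3 - <<'E'
from workcell import get_obs, optics, ctrl
import cv2
for n in ("scene","top"):
    im=optics.get_image(n); cv2.imwrite(f"pics/{n}0.png",im[:,:,::-1])
    c=optics.calibration(n); print(n,c)
o=get_obs(); print(o)
E
```

```text
pics
scene {'intrinsics': array([[544.87079018,   0.        , 316.65292882],
       [  0.        , 544.87079018, 231.90238627],
       [  0.        ,   0.        ,   1.        ]]), 'cam_to_world': array([[ 2.82049241e-01, -6.51752161e-01,  7.04036467e-01,
         1.28720688e+03],
       [ 9.59308552e-01,  2.01715094e-01, -1.97580675e-01,
        -1.47716620e+02],
       [-1.32411498e-02,  7.31115683e-01,  6.82125011e-01,
         7.62221175e+02],
       [ 0.00000000e+00,  0.00000000e+00,  0.00000000e+00,
         1.00000000e+00]])}
top {'intrinsics': array([[477.92591441,   0.        , 323.5819211 ],
       [  0.        , 477.92591441, 242.93952109],
       [  0.        ,   0.        ,   1.        ]]), 'cam_to_world': array([[-2.28501604e-02,  9.98545958e-01, -4.88245852e-02,
         5.68250068e+02],
       [-9.99513539e-01, -2.17808430e-02,  2.23221943e-02,
         5.36962681e+01],
       [ 2.12262962e-02,  4.93108997e-02,  9.98557900e-01,
         1.16240873e+03],
       [ 0.00000000e+00,  0.00000000e+00,  0.00000000e+00,
         1.00000000e+00]])}
{'t': 0.1, 'qpos': array([-1.14600365e+00,  4.23785126e-01,  1.63064050e+00,  1.09192637e-05,
        1.08854641e+00, -1.90105667e-02]), 'qvel': array([-0.00029089, -0.00148782, -0.00118643, -0.00035053, -0.00071281,
       -0.00156367]), 'joint_torque': array([ 8.69337000e-04, -5.45609307e+01, -2.74323964e+01,  6.45243656e-02,
        1.87753339e-02, -5.60160618e-05]), 'ee_pos': array([ 268.17140868, -563.98077196,  221.95590546]), 'orientation': array([-3.06324485e+00, -6.91111913e-01,  4.21539114e-04]), 'ft_force': array([0.23427993, 0.19667234, 0.43599136]), 'moment': array([ 0.01572532, -0.00825632,  0.03186198]), 'width': 87.48414780824508}
```

View pics/top0.png

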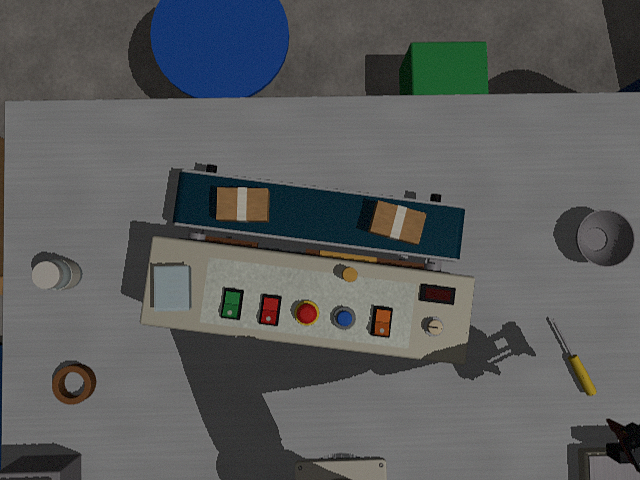

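View pics/scene0.png

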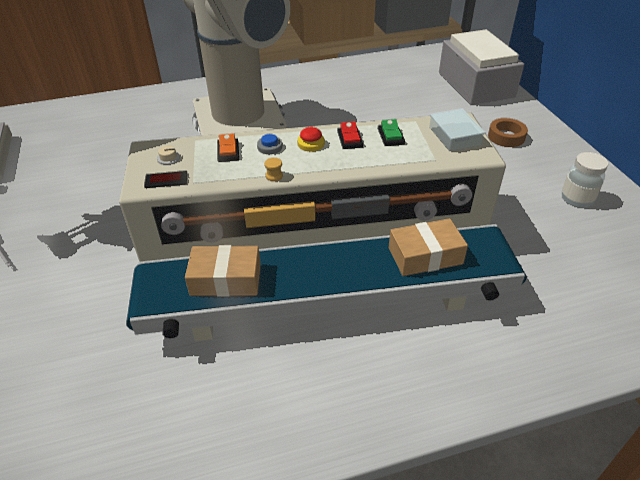

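The overview shows the row in the top view, left to right: green (232,303), red (270,308), stop (307,313), start (344,318), orange (382,320). The box is at (170,287) and the roller at (348,273). I'll enlarge both views.

```bash
python3 - <<'E'
import cv2,numpy as np
a=cv2.imread("pics/top0.png")[280:350,210:410]; b=cv2.imread("pics/scene0.png")[110:170,210:410]
cv2.imwrite("pics/crop1.png",np.vstack([cv2.resize(i,None,fx=4,fy=4,interpolation=cv2.INTER_CUBIC) for i in (a,b)]))
E
```

```text
(no output)
```

View pics/crop1.png

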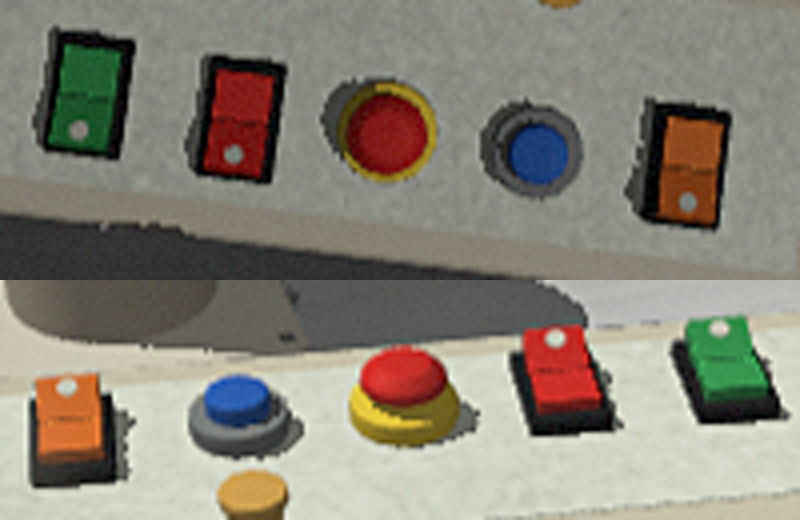

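The crop shows white dots at (79,130), (234,154) and (688,202), with start at (539,154). In the scene half the same four are at (720,328), (555,338), (67,387) and (240,391).

```bash
cat > h.py <<'E'
import numpy as np
def ray(c,u,v):
    K=c["intrinsics"];T=c["cam_to_world"]
    d=T[:3,:3]@np.array([(u-K[0,2])/K[0,0],-(v-K[1,2])/K[1,1],-1]); return T[:3,3],d/np.linalg.norm(d)
def tri(rs):
    A=0;b=0
    for o,d in rs:
        P=np.eye(3)-np.outer(d,d);A=A+P;b=b+P@o
    x=np.linalg.solve(A,b); return x,max(np.linalg.norm((np.eye(3)-np.outer(d,d))@(x-o)) for o,d in rs)
def plane(c,u,v,z):
    o,d=ray(c,u,v); return o+d*(z-o[2])/d[2]
E
python3 - <<'E'
from h import *
from workcell import get_obs, optics
from scipy.spatial.transform import Rotation as R
ct,cs=optics.calibration("top"),optics.calibration("scene")
f=lambda x,y,ox,oy:(ox+(x+.5)/4-.5,oy+(y+.5)/4-.5)
P={"green":((79,130),(720,48)),"red":((234,154),(555,58)),"orange":((688,202),(67,107)),"start":((539,154),(240,111))}
X={}
for k,(a,b) in P.items():
    a=f(*a,210,280);b=f(*b,210,110)
    x,r=tri([ray(ct,*a),ray(cs,*b)]);X[k]=x;print(k,x.round(1),round(r,1),plane(ct,*a,222).round(1))
d=X["green"]-X["orange"];print("row yaw",np.arctan2(-d[0],d[1]))
o=get_obs();print(R.from_rotvec(o["orientation"]).as_matrix().round(3))
E
```

```text
green [483.8 220.3 222.9] 1.2 [483.3 219.3 222. ]
red [470.2 144.9 223.8] 0.9 [469.8 144.2 222. ]
orange [441.2 -76.1 222.8] 0.8 [440.9 -77.1 222. ]
start [466.4  -3.2 222. ] 1.5 [466.1  -4.7 222. ]
row yaw -0.14275153858250722
[[ 0.903  0.429 -0.001]
 [ 0.429 -0.903  0.001]
 [ 0.    -0.001 -1.   ]]
```

Heights match the text (about 223 for the dots, 222 for start). I'll close the fingers, rise, and turn to the row's yaw (+0.586 about tool z), then travel to green.

```bash
python3 -m jog '{"delta_rot":[[0,0,0.14],[0,0,0.28],[0,0,0.42],[0,0,0.56],[0,0,0.586]],"translation":[[0,0,-30],[0,0,-60],[0,0,-80],[0,0,-80],[0,0,-80]],"hand":[-1,-1,-1,-1,-1]}'
python3 - <<'E'
from workcell import get_obs
from scipy.spatial.transform import Rotation as R
o=get_obs();M=R.from_rotvec(o["orientation"]).as_matrix();print(M.round(3),o["width"])
print(M.T@([484,220,290]-o["ee_pos"]))
E
```

```text
t: 0.6
ee_pos: [268.4, -564.5, 303.1]
orientation: [3.133, -0.227, 0.001]
ft_force: [0.1, -0.6, 0.3]
width: 51.6
[[ 0.99  -0.144  0.   ]
 [-0.144 -0.99  -0.001]
 [ 0.     0.001 -1.   ]] 51.63061864893158
[ 100.40187397 -807.37989643   12.6105975 ]
```

```bash
python3 -m jog '{"delta_rot":[[0,0,0],[0,0,0],[0,0,0],[0,0,0],[0,0,0]],"translation":[[5,-40,0],[10,-80,0],[15,-120,0],[20,-160,0],[25,-200,0]],"hand":[-1,-1,-1,-1,-1]}'
python3 -m jog '{"delta_rot":[[0,0,0],[0,0,0],[0,0,0],[0,0,0],[0,0,0]],"translation":[[5,-40,0],[10,-80,0],[15,-120,0],[20,-160,0],[25,-200,0]],"hand":[-1,-1,-1,-1,-1]}'
```

```text
t: 1.1
ee_pos: [321.2, -368.0, 301.7]
orientation: [-3.133, 0.219, 0.002]
ft_force: [0.1, -0.1, 0.3]
width: 11.2
t: 1.6
ee_pos: [374.1, -173.8, 302.0]
orientation: [-3.133, 0.219, 0.002]
ft_force: [0.4, 0.4, 0.1]
width: 0.4
```

```bash
python3 -m jog '{"delta_rot":[[0,0,0],[0,0,0],[0,0,0],[0,0,0],[0,0,0]],"translation":[[5,-40,0],[10,-80,0],[15,-120,0],[20,-160,0],[25,-200,0]],"hand":[-1,-1,-1,-1,-1]}'
python3 -m jog '{"delta_rot":[[0,0,0],[0,0,0],[0,0,0],[0,0,0],[0,0,0]],"translation":[[5,-40,0],[10,-80,0],[15,-120,0],[20,-160,0],[25,-200,0]],"hand":[-1,-1,-1,-1,-1]}'
cat > rel.py <<'E'
import sys
from workcell import get_obs
from scipy.spatial.transform import Rotation as R
o=get_obs();M=R.from_rotvec(o["orientation"]).as_matrix()
for k,p in dict(green=[483.5,219.8,223],red=[470,144.6,223],orange=[441,-76.6,223],start=[466.2,-4,222]).items(): print(k,(M.T@(p-o["ee_pos"])).round(1))
print(M.round(3),o["qpos"].round(2),o["width"],o["ft_force"].round(1))
E
python3 rel.py; python3 - <<'E'
from workcell import optics; import cv2
cv2.imwrite("pics/w1.png",optics.get_image("wrist")[:,:,::-1]); print(optics.calibration("wrist"))
E
```

```text
t: 2.1
ee_pos: [427.2, 20.6, 302.1]
orientation: [3.134, -0.218, -0.002]
ft_force: [1.0, -0.7, -0.4]
width: 0.2
t: 2.6
ee_pos: [480.3, 214.9, 301.7]
orientation: [3.133, -0.218, -0.002]
ft_force: [0.7, -0.5, 0.5]
width: 0.4
green [ 2.6 -5.4 78.7]
red [-0.4 71.  78.8]
orange [  1.5 294.   79. ]
start [ 16.4 218.7  79.9]
[[ 0.99  -0.138 -0.002]
 [-0.138 -0.99  -0.001]
 [-0.001  0.001 -1.   ]] [ 0.4   0.19  1.77 -0.    1.19  2.11] 0.4443749083596098 [ 0.7 -0.5  0.5]
{'intrinsics': array([[341.1427575 ,   0.        , 321.91809066],
       [  0.        , 341.1427575 , 242.67702535],
       [  0.        ,   0.        ,   1.        ]]), 'cam_to_world': array([[-1.36499588e-01,  9.55389684e-01,  2.61912988e-01,
         5.54211175e+02],
       [-9.90633799e-01, -1.30696579e-01, -3.95358123e-02,
         2.09629578e+02],
       [-3.54097589e-03, -2.64856480e-01,  9.64281342e-01,
         4.63219599e+02],
       [ 0.00000000e+00,  0.00000000e+00,  0.00000000e+00,
         1.00000000e+00]])}
```

View pics/w1.png

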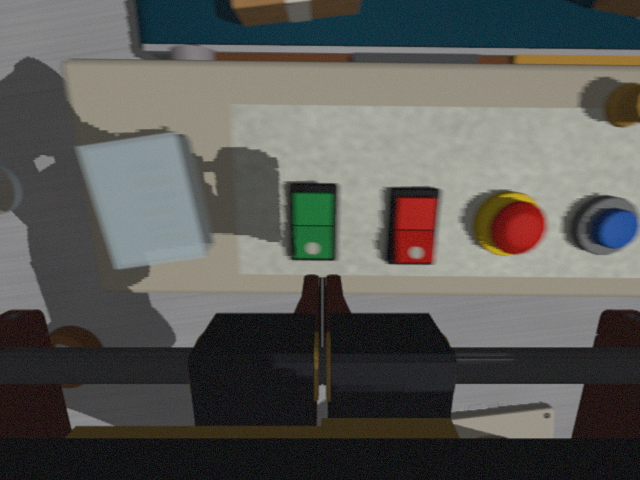

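The wrist view shows the green dot at (313,248), the red dot at (416,252) and the start top at (614,228). I'll use these to check the triangulation.

```bash
python3 - <<'E'
from h import *
from workcell import optics
c=optics.calibration("wrist")
for k,u,v,z in(("green",313,248,223),("red",416,252,223),("start",614,228,222)):print(k,plane(c,u,v,z).round(1))
E
```

```text
green [485.8 226.5 223. ]
red [472.6 151.9 223. ]
start [471.    8.9 222. ]
```

```bash
python3 rel.py; python3 - <<'E'
from h import *
from workcell import optics,get_obs
import cv2
c=optics.calibration("wrist");K=c["intrinsics"];T=c["cam_to_world"];o=get_obs()
print(o["t"],o["ee_pos"],o["qvel"].round(3),T[:3,3])
def pr(p):
    q=T[:3,:3].T@(np.array(p)-T[:3,3]);return (K[0,2]+K[0,0]*q[0]/-q[2],K[1,2]-K[1,1]*q[1]/-q[2])
print(pr(o["ee_pos"]))
for p in([483.8,220.3,223],[470.2,144.9,223.8],[466.4,-3.2,222]):print(pr(p))
E
```

```text
green [ 1.3 -0.3 78.9]
red [-1.7 76.1 78.7]
orange [-1.000e-01  2.991e+02  7.820e+01]
start [ 14.9 223.8  79.4]
[[ 0.991 -0.137  0.   ]
 [-0.137 -0.991  0.003]
 [-0.    -0.003 -1.   ]] [0.4  0.19 1.76 0.   1.19 2.11] 0.4585223063106449 [0.5 3.4 0.9]
2.65 [482.11400972 219.50358947 301.93216099] [-0.064 -0.045  0.068 -0.02   0.005 -0.113] [554.2111752  209.62957846 463.21959925]
(np.float64(323.14920850590624), np.float64(296.25548593580135))
(np.float64(321.76996143204804), np.float64(249.5419960109917))
(np.float64(426.09380945106705), np.float64(254.11373046589497))
(np.float64(630.6127125189503), np.float64(231.89741347665557))
```

The arm was still settling and moved 5 mm during that picture, which explains most of the offset. I'll settle and look again.

```bash
python3 -m jog '{"delta_rot":[[0,0,0],[0,0,0],[0,0,0]],"translation":[[0,0,10],[0,0,20],[0,0,20]],"hand":[-1,-1,-1]}'; python3 rel.py; python3 - <<'E'
from h import *
from workcell import optics,get_obs
import cv2
c=optics.calibration("wrist");K=c["intrinsics"];T=c["cam_to_world"]
cv2.imwrite("pics/w2.png",optics.get_image("wrist")[:,:,::-1])
def pr(p):
    q=T[:3,:3].T@(np.array(p)-T[:3,3]);return (K[0,2]+K[0,0]*q[0]/-q[2],K[1,2]-K[1,1]*q[1]/-q[2])
for p in([483.8,220.3,223],[470.2,144.9,223.8],[466.4,-3.2,222]):print(pr(p))
print(get_obs()["ee_pos"])
import pickle;pickle.dump(c,open("c2.pkl","wb"))
E
```

```text
t: 2.95
ee_pos: [479.0, 211.7, 280.2]
orientation: [3.131, -0.223, -0.007]
ft_force: [-0.5, -1.1, -0.3]
width: 0.7
green [ 3.5 -8.8 57.2]
red [ 0.8 67.5 57.4]
orange [  3.5 290.6  58. ]
start [ 18.1 215.1  58.7]
[[ 0.99  -0.142 -0.004]
 [-0.142 -0.99  -0.002]
 [-0.004  0.003 -1.   ]] [ 0.39  0.21  1.79 -0.    1.14  2.11] 0.7106211556805041 [-0.5 -1.1 -0.3]
(np.float64(309.0127297355126), np.float64(255.66995085260294))
(np.float64(423.0415163985429), np.float64(259.97515084109955))
(np.float64(645.9197455497995), np.float64(234.46229195504714))
[479.65465821 211.82816597 281.23664994]
```

View pics/w2.png

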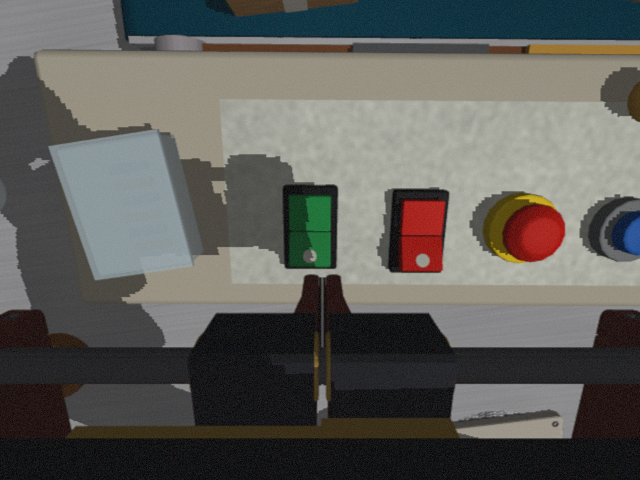

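Settled, the projections match the picture within 1 px (green dot (310,256), red dot (423,261)). I'll line up over green and come down close.

```bash
python3 -m jog '{"delta_rot":[[0,0,0],[0,0,0],[0,0,0],[0,0,0],[0,0,0]],"translation":[[3,-8.5,0],[3,-8.5,25],[3,-8.5,45],[3,-8.5,45],[3,-8.5,45]],"hand":[-1,-1,-1,-1,-1]}'; python3 rel.py
```

```text
t: 3.5
ee_pos: [485.3, 221.3, 238.3]
orientation: [-3.133, 0.224, -0.0]
ft_force: [1.1, 0.1, 0.0]
width: 0.4
green [-1.6  1.7 15.3]
red [-4.3 78.1 15.2]
orange [ -1.6 301.2  15.2]
start [ 13.1 225.7  16.2]
[[ 0.99  -0.142  0.   ]
 [-0.142 -0.99   0.   ]
 [ 0.    -0.    -1.   ]] [0.41 0.27 1.82 0.   1.05 2.12] 0.4243904189945806 [1.1 0.1 0. ]
```

```bash
python3 -m jog '{"delta_rot":[[0,0,0],[0,0,0],[0,0,0],[0,0,0],[0,0,0]],"translation":[[-1,1,8],[-1,1,14],[-1,1,18],[-1,1,21],[-1,1,23]],"hand":[-1,-1,-1,-1,-1]}'; python3 -m jog '{"delta_rot":[[0,0,0],[0,0,0]],"translation":[[0,0,0],[0,0,0]],"hand":[-1,-1]}';python3 rel.py
```

```text
t: 4.0
ee_pos: [483.6, 220.6, 216.0]
orientation: [-3.134, 0.223, 0.001]
ft_force: [-11.6, -2.4, 30.4]
width: 0.4
t: 4.2
ee_pos: [483.5, 220.6, 216.2]
orientation: [-3.133, 0.223, 0.0]
ft_force: [-7.5, -1.9, 15.5]
width: 0.4
green [ 0.1  0.8 -6.8]
red [-2.6 77.1 -6.9]
orange [  0.  300.2  -6.9]
start [ 14.7 224.8  -5.9]
[[ 0.99  -0.142 -0.   ]
 [-0.142 -0.99   0.   ]
 [-0.    -0.    -1.   ]] [0.41 0.29 1.84 0.   1.   2.12] 0.3614856051223751 [-7.5 -1.9 15.5]
```

Green is hard on its stop (tip at 216.2, 15 N). Next I'll lift, look at it later from orange, and travel to orange.

```bash
python3 -m jog '{"delta_rot":[[0,0,0],[0,0,0],[0,0,0],[0,0,0],[0,0,0]],"translation":[[0,0,-20],[0,0,-50],[0,35,-50],[0,75,-50],[0,120,-50]],"hand":[-1,-1,-1,-1,-1]}'; python3 -m jog '{"delta_rot":[[0,0,0],[0,0,0],[0,0,0],[0,0,0],[0,0,0]],"translation":[[0,45,0],[0,90,0],[0,135,0],[0,165,0],[0,180,0]],"hand":[-1,-1,-1,-1,-1]}';python3 -m jog '{"delta_rot":[[0,0,0],[0,0,0],[0,0,0]],"translation":[[0,0,10],[0,0,20],[0,0,20]],"hand":[-1,-1,-1]}';python3 rel.py;  python3 - <<'E'
from h import *
from workcell import optics,get_obs
import cv2
c=optics.calibration("wrist");K=c["intrinsics"];T=c["cam_to_world"]
cv2.imwrite("pics/w3.png",optics.get_image("wrist")[:,:,::-1])
def pr(p):
    q=T[:3,:3].T@(np.array(p)-T[:3,3]);return (K[0,2]+K[0,0]*q[0]/-q[2],K[1,2]-K[1,1]*q[1]/-q[2])
for p in([441,-76.6,223],[466.4,-3.2,222]):print(pr(p))
print(get_obs()["ee_pos"])
E
```

```text
t: 4.7
ee_pos: [466.9, 100.9, 264.9]
orientation: [-3.134, 0.22, -0.002]
ft_force: [1.0, -0.4, -0.2]
width: 0.2
t: 5.2
ee_pos: [440.9, -79.0, 264.7]
orientation: [3.133, -0.227, 0.001]
ft_force: [-0.2, 0.6, 0.3]
width: 0.5
t: 5.5
ee_pos: [440.2, -75.6, 242.8]
orientation: [-3.133, 0.222, 0.005]
ft_force: [-0.5, -0.2, 0.1]
width: 0.8
green [   1.3 -298.6   19.9]
red [  -1.5 -222.2   19.9]
orange [ 1.   0.9 19.8]
start [ 15.7 -74.6  20.8]
[[ 0.99  -0.141 -0.003]
 [-0.141 -0.99   0.001]
 [-0.003 -0.    -1.   ]] [-0.2   0.13  1.99  0.    1.03  1.52] 0.8496167708455717 [-0.5 -0.2  0.1]
(np.float64(324.6500153999664), np.float64(280.14067936761603))
(np.float64(188.34069079226074), np.float64(254.60750017338617))
[440.66215399 -75.55466788 243.51034398]
```

View pics/w3.png

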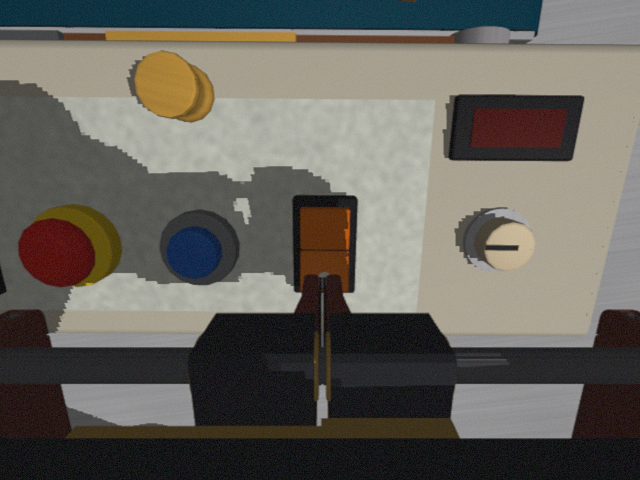

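The tip sits over the orange rocker with its dot just visible at (324,275). Start appears at (194,253), about 3 mm nearer orange than I estimated. Pressing orange.

```bash
python3 -m jog '{"delta_rot":[[0,0,0],[0,0,0],[0,0,0],[0,0,0],[0,0,0]],"translation":[[0.5,0.5,13],[0.5,0.5,19],[0.5,0.5,22.5],[0.5,0.5,25.5],[0.5,0.5,28]],"hand":[-1,-1,-1,-1,-1]}'; python3 -m jog '{"delta_rot":[[0,0,0],[0,0,0]],"translation":[[0,0,0],[0,0,0]],"hand":[-1,-1]}';python3 rel.py
```

```text
t: 6.05
ee_pos: [441.6, -76.8, 216.7]
orientation: [-3.134, 0.223, 0.0]
ft_force: [-2.6, 0.6, 2.7]
width: 0.2
t: 6.25
ee_pos: [442.1, -77.2, 216.8]
orientation: [3.133, -0.223, 0.002]
ft_force: [-0.8, 0.8, -0.1]
width: 0.7
green [  -1.1 -299.9   -6.2]
red [  -3.8 -223.5   -6.2]
orange [-1.2 -0.4 -6.2]
start [ 13.4 -75.9  -5.2]
[[ 0.99  -0.142  0.001]
 [-0.142 -0.99  -0.   ]
 [ 0.001  0.    -1.   ]] [-0.2   0.17  2.01 -0.    0.96  1.51] 0.679897917693938 [-0.8  0.8 -0.1]
```

No firm contact yet, so I'll go a bit further.

```bash
python3 -m jog '{"delta_rot":[[0,0,0],[0,0,0],[0,0,0],[0,0,0]],"translation":[[-1,0,1],[-1,0,2],[-1,0,2.5],[-1,0,2.5]],"hand":[-1,-1,-1,-1]}';python3 rel.py|head -3
```

```text
t: 6.65
ee_pos: [441.9, -77.2, 216.1]
orientation: [3.133, -0.223, 0.004]
ft_force: [-3.6, 1.3, 18.5]
width: 0.3
green [  -0.9 -299.9   -6.9]
red [  -3.6 -223.6   -6.9]
orange [-0.9 -0.5 -6.9]
```

Orange is on its stop (216.1, 18 N). Next is red.

```bash
python3 -m jog '{"delta_rot":[[0,0,0],[0,0,0],[0,0,0],[0,0,0],[0,0,0]],"translation":[[0,0,-20],[0,0,-50],[-2,-35,-50],[-3,-75,-50],[-3,-115,-50]],"hand":[-1,-1,-1,-1,-1]}'; python3 -m jog '{"delta_rot":[[0,0,0],[0,0,0],[0,0,0],[0,0,0],[0,0,0]],"translation":[[0,-40,0],[0,-80,0],[0,-105,0],[0,-108.5,0],[0,-108.5,0]],"hand":[-1,-1,-1,-1,-1]}';python3 -m jog '{"delta_rot":[[0,0,0],[0,0,0],[0,0,0]],"translation":[[0,0,15],[0,0,25],[0,0,25]],"hand":[-1,-1,-1]}';python3 rel.py;  python3 - <<'E'
from workcell import optics
import cv2
cv2.imwrite("pics/w4.png",optics.get_image("wrist")[:,:,::-1])
E
```

```text
t: 7.15
ee_pos: [454.2, 38.2, 264.7]
orientation: [-3.133, 0.226, -0.002]
ft_force: [-0.2, -0.0, -0.2]
width: 0.6
t: 7.65
ee_pos: [469.3, 144.9, 264.0]
orientation: [3.133, -0.221, -0.0]
ft_force: [0.4, 0.7, 0.1]
width: 0.2
t: 7.95
ee_pos: [468.3, 143.4, 237.8]
orientation: [3.132, -0.225, -0.004]
ft_force: [0.1, 0.9, -0.1]
width: 0.4
green [  4.1 -77.8  14.7]
red [ 1.5 -1.5 14.8]
orange [  4.5 221.6  15.1]
start [ 19.  146.1  15.9]
[[ 0.99  -0.143 -0.003]
 [-0.143 -0.99  -0.001]
 [-0.003  0.001 -1.   ]] [ 0.27  0.21  1.91 -0.    1.03  1.99] 0.37677031179145554 [ 0.1  0.9 -0.1]
```

View pics/w4.png

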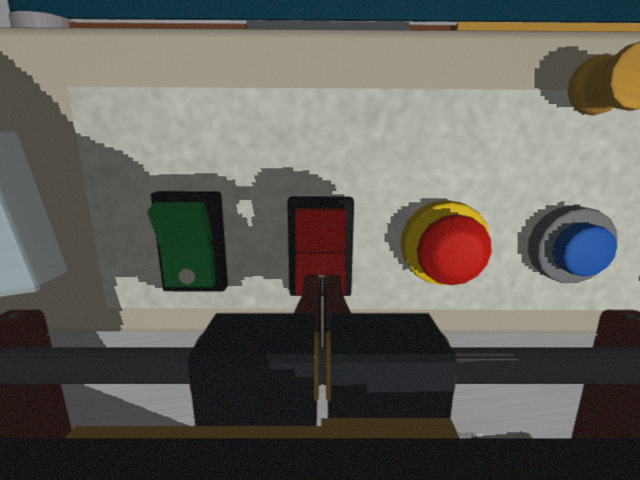

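Green stays tipped on (far half raised, around (180,245)). The tip is centred over red's dotted half at (321,275), so I'll press it.

```bash
python3 -m jog '{"delta_rot":[[0,0,0],[0,0,0],[0,0,0],[0,0,0],[0,0,0]],"translation":[[0.5,-1,9],[0.5,-1,15],[0.5,-1,19],[0.5,-1,22],[0.5,-1,24]],"hand":[-1,-1,-1,-1,-1]}'; python3 -m jog '{"delta_rot":[[0,0,0],[0,0,0]],"translation":[[0,0,0],[0,0,0]],"hand":[-1,-1]}';python3 rel.py
```

```text
t: 8.5
ee_pos: [469.7, 145.7, 216.0]
orientation: [3.133, -0.223, -0.001]
ft_force: [-12.0, -2.2, 30.0]
width: 0.5
t: 8.7
ee_pos: [469.7, 145.6, 216.2]
orientation: [3.133, -0.223, -0.001]
ft_force: [-8.4, -0.7, 14.1]
width: 0.5
green [  3.2 -75.4  -6.8]
red [ 0.5  1.  -6.8]
orange [  3.1 224.   -6.8]
start [ 17.7 148.6  -5.8]
[[ 0.99  -0.142 -0.001]
 [-0.142 -0.99  -0.   ]
 [-0.001  0.    -1.   ]] [ 0.28  0.24  1.92 -0.    0.98  1.99] 0.46796176615864876 [-8.4 -0.7 14.1]
```

Red is on its stop (216.2, 14 N). Next is start, lifting clear over the stop button.

```bash
python3 -m jog '{"delta_rot":[[0,0,0],[0,0,0],[0,0,0],[0,0,0],[0,0,0]],"translation":[[0,0,-25],[0,0,-55],[5,25,-55],[12,60,-55],[17,95,-55]],"hand":[-1,-1,-1,-1,-1]}'; python3 -m jog '{"delta_rot":[[0,0,0],[0,0,0],[0,0,0],[0,0,0],[0,0,0]],"translation":[[0,30,0],[0,50,0],[0,55,0],[0,55,0],[0,55,0]],"hand":[-1,-1,-1,-1,-1]}';python3 -m jog '{"delta_rot":[[0,0,0],[0,0,0],[0,0,0],[0,0,0]],"translation":[[0,0,15],[0,0,30],[0,0,30],[0,0,30]],"hand":[-1,-1,-1,-1]}';python3 rel.py;  python3 - <<'E'
from workcell import optics
import cv2
cv2.imwrite("pics/w5.png",optics.get_image("wrist")[:,:,::-1])
E
```

```text
t: 9.2
ee_pos: [474.0, 48.4, 270.5]
orientation: [3.134, -0.221, 0.003]
ft_force: [0.4, -0.0, 0.4]
width: 0.5
t: 9.7
ee_pos: [465.9, -4.6, 270.2]
orientation: [-3.133, 0.223, -0.001]
ft_force: [-0.0, -0.4, -0.8]
width: 0.3
t: 10.1
ee_pos: [465.7, -4.5, 240.3]
orientation: [-3.134, 0.221, 0.001]
ft_force: [-0.1, 0.7, 0.3]
width: 0.3
green [ -13.9 -224.6   17.3]
red [ -16.7 -148.2   17.3]
orange [-14.4  74.9  17.3]
start [ 0.4 -0.5 18.3]
[[ 0.99  -0.141 -0.   ]
 [-0.141 -0.99   0.   ]
 [-0.    -0.    -1.   ]] [-0.04  0.16  1.95  0.    1.03  1.68] 0.28826914828713884 [-0.1  0.7  0.3]
```

View pics/w5.png

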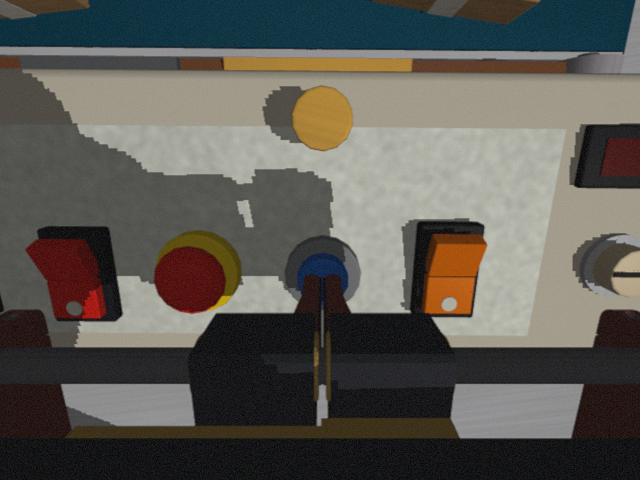

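Red (75,275) and orange (450,270) show their far halves raised. The tip is over start (323,275), so I'll press it.

```bash
python3 -m jog '{"delta_rot":[[0,0,0],[0,0,0],[0,0,0],[0,0,0],[0,0,0]],"translation":[[0,0,12],[0,0,18],[0,0,22],[0,0,24.5],[0,0,26.5]],"hand":[-1,-1,-1,-1,-1]}'; python3 -m jog '{"delta_rot":[[0,0,0],[0,0,0],[0,0,0]],"translation":[[0,0,0],[0,0,0],[0,0,0]],"hand":[-1,-1,-1]}';python3 rel.py
```

```text
t: 10.65
ee_pos: [465.9, -5.1, 215.6]
orientation: [-3.133, 0.223, -0.0]
ft_force: [-12.6, 1.5, 41.6]
width: 0.4
t: 10.95
ee_pos: [465.8, -5.1, 215.9]
orientation: [-3.133, 0.224, -0.001]
ft_force: [-8.8, 1.8, 25.1]
width: 0.1
green [ -14.4 -225.1   -7. ]
red [ -17.1 -148.8   -7. ]
orange [-14.4  74.3  -7.1]
start [ 0.2 -1.2 -6.1]
[[ 0.99  -0.142  0.001]
 [-0.142 -0.99   0.   ]
 [ 0.001 -0.    -1.   ]] [-0.04  0.2   1.98  0.    0.97  1.68] 0.14696987514727378 [-8.8  1.8 25.1]
```

Start bottomed out (215.9, 25 N, well over the spring's 5 N). I'll lift away and check all the controls.

```bash
python3 -m jog '{"delta_rot":[[0,0,0],[0,0,0],[0,0,0],[0,0,0],[0,0,0]],"translation":[[0,0,-15],[0,0,-50],[-20,0,-90],[-50,0,-120],[-70,0,-120]],"hand":[-1,-1,-1,-1,-1]}'; python3 -m jog '{"delta_rot":[[0,0,0],[0,0,0],[0,0,0]],"translation":[[0,0,0],[0,0,0],[0,0,0]],"hand":[-1,-1,-1]}'; python3 - <<'E'
from workcell import optics
import cv2,numpy as np
w=optics.get_image("wrist")[:,:,::-1]; s=optics.get_image("scene")[:,:,::-1]
a=cv2.resize(w,None,fx=.5,fy=.5); a=np.hstack([a,cv2.resize(s,None,fx=.5,fy=.5)])
a=cv2.copyMakeBorder(a,0,0,0,160,0)
cv2.imwrite("pics/end.png",np.vstack([a,cv2.resize(s[100:180,190:390],None,fx=4,fy=4,interpolation=cv2.INTER_CUBIC)]))
E
```

```text
t: 11.45
ee_pos: [397.0, 4.7, 337.2]
orientation: [-3.133, 0.223, -0.01]
ft_force: [0.0, 0.3, -0.6]
width: 0.5
t: 11.75
ee_pos: [396.9, 4.5, 333.2]
orientation: [3.134, -0.223, -0.001]
ft_force: [0.5, -0.6, -0.2]
width: 0.2
```

View pics/end.png

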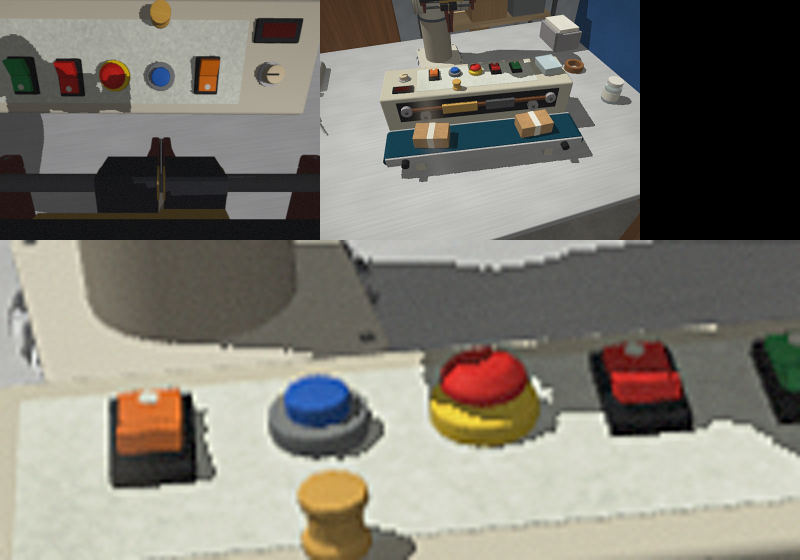

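All three rockers are on, start is back up at (316,400), stop is untouched, and the roller, box and cartons are where they were. Handing in.

```bash
python3 -c "
from workcell import ctrl; print(ctrl.close_job())"
```

```text
the job is handed in; nothing more can be done
None
```

The band sealer is started up and the job is handed in, at about 12 s of the 40 s allowed. I pressed green, orange and red fully on, then start, with closed fingertips, and lifted clear.

- **Rockers:** each press ended firm on its stop, with the tip at z of about 216 and 14–18 N. Orange needed a second push of about 2 mm. The last pictures show all three tipped on.
- **Start button:** it bottomed out at z of about 216 with 25 N holding, about 42 N at peak. The last picture shows it back up.
- **Left alone:** the stop button was never touched, and the parts box, roller and cartons look unmoved. I judged this from the pictures and did not measure it. The arm is clear of everything, with the force reading near zero.
- **Readings that disagreed:** the first wrist picture was about 6 mm off because the arm was still settling. After it settled, green and red agreed to about 1 px. Start then appeared about 3 mm from my first estimate, within its 30 mm top. I did not correct for it, and the tip was centred on the button when I pressed.

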